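Unlatch the vial carrier from the bench shaker and hold it up level

TASK

The vial carrier is latched onto the bench shaker: turn the shaker's black latch knob clockwise (seen from above) until it clicks over its detent and stays fully open. Then take the carrier by its wooden handle, lift it straight up about 10 cm clear of the platform and finish while still holding it there in the gripper, level and steady above its place, with all four vials standing in their pockets, so that the platform underneath can be wiped. Never tip the carrier, and leave everything else on the bench where it stands.

Things in the scene. Friction and masses are not known exactly. Their poses are not given: they have to be found in the camera images.
- shaker: bench shaker, a white box with a dark steel platform on top, 200 (its x) x 280 (its y) mm, fixed to the bench, turned by up to 0.5 rad. Origin: centre of its underside on the bench; z up. Platform top at z = 55 mm. The carrier stands at its y = +60 mm, the latch knob's axis is at x = 0, y = -60 mm. 8 mm high steel stops beside the carrier's feet (about 3 mm play) let it go straight up only
- seat (a point): point on the platform top, centre of the carrier's place (shaker x = 0, y = 60, z = 55 mm), axes of the shaker
- latch (a joint): angle of the latch knob in rad: 0 latched (the steel arm under the knob lies over the carrier's lug), 1.3 fully open at its stop; grows clockwise seen from above. Starts at 0. A spring detent (the strut at the hub) resists up to about 0.65 rad (up to about 0.12 N m) and then snaps it on towards 1.3, where it stays; the arm is clear of the lug from about 1.05
- knob_grip (a point): middle of the black knob's bar grip, on the knob's vertical axis, 65 mm above the platform (120 mm above the bench); it turns with the knob. The bar is 42 mm long along the point's y (in line with the latch arm, which points along +y), 14 mm thick along its x, 32 mm high from 16 mm below to 15 mm above this point, with a 44 mm disc under it
- carrier: aluminium vial carrier, plate 84 (its x) x 140 (its y) x 20 mm with four round pockets, a 40 mm wide, 8 mm high lug 20 mm out at its -y end, and a wooden bridge handle. About 0.3 kg (0.2 to 0.4). Origin: centre of its underside, z up. Stands on seat with the shaker's axes
- handle (a point): centre of the carrier's wooden handle bar, 92 mm above the carrier's underside, over its centre. The bar runs 98 mm along y, 12 mm thick along x, 20 mm high, open underneath between two uprights 86 mm apart; axes of the carrier. The caps of the vials end 38 mm below this point
- vial0: capped empty glass vial, 20 mm across and 48 mm high, about 25 g, standing loose in the carrier's 14 mm deep pocket at x = -24, y = -24 mm. Origin: centre of its underside, 6 mm above the carrier's underside
- vial1: capped empty glass vial, 20 mm across and 48 mm high, about 25 g, standing loose in the carrier's 14 mm deep pocket at x = -24, y = 24 mm. Origin: centre of its underside, 6 mm above the carrier's underside
- vial2: capped empty glass vial, 20 mm across and 48 mm high, about 25 g, standing loose in the carrier's 14 mm deep pocket at x = 24, y = -24 mm. Origin: centre of its underside, 6 mm above the carrier's underside
- vial3: capped empty glass vial, 20 mm across and 48 mm high, about 25 g, standing loose in the carrier's 14 mm deep pocket at x = 24, y = 24 mm. Origin: centre of its underside, 6 mm above the carrier's underside
- stopper: brass stopper, a stepped cylinder 24 mm across and 30 mm high, standing on the shaker platform's front corner beyond the knob; origin under its middle; not to be moved
- blue_bottle: dark blue glass spray bottle with a steel cap, 38 mm across and 88 mm high, on the bench near the shaker; origin under its middle; not to be moved
- jar: amber glass jar with an aluminium lid, 52 mm across and 55 mm high, on the bench behind the shaker; origin under its middle; not to be moved
- sample: clear sample bottle with a white cap, 26 mm across and 54 mm high, on the bench by the shaker's end; origin under its middle; not to be moved
- spatula: steel spatula, 170 mm long, lying at one side of the bench; not to be moved
- tray: shallow wooden tray 120 x 200 x 25 mm, at one side of the bench; origin under its middle; not to be moved
- tumbler: green glass tumbler, 72 mm across and 90 mm high, at one side of the bench; origin under its middle; not to be moved
- scent: clear scent bottle with a brass cap, 44 mm across and 85 mm high, at one side of the bench; origin under its middle; not to be moved

How it is judged (in metres and radians):
On the way, in this order (a step that is already met when the one before it is completed fails the run):
1. the latch knob has clicked over its detent and is open, with the carrier still down on the platform (value of joint latch above 1.05 rad and z of carrier in the frame of seat below 0.008 m), for 0.2 s.
2. the carrier is lifted clear by its handle (z of carrier in the frame of seat above 0.06 m and contact force between the fingers and carrier above 1 N), for 0.2 s.
At the end, for the whole second after the job is handed in: Fingers hold the carrier, underside 60 to 150 mm above the platform, within 50 mm of its place, level to 0.12 rad, at rest (0.03 m/s, 0.2 rad/s), off the shaker; latch over 1.05 rad; each vial in its pocket (underside 0 to 16 mm above the carrier's, within 50 mm of its origin) (all of step 2 and z of carrier in the frame of seat below 0.15 m and horizontal distance between carrier and seat below 0.05 m and angle between carrier's own z axis and vertical below 0.12 rad and linear speed of carrier below 0.03 m/s and angular speed of carrier below 0.2 rad/s and contact force between carrier and shaker below 0.1 N and value of joint latch above 1.05 rad and z of vial0 in the frame of carrier between 0 and 0.016 m and distance between each of vial0, vial1, vial2, vial3 and carrier below 0.05 m and z of vial1 in the frame of carrier between 0 and 0.016 m and z of vial2 in the frame of carrier between 0 and 0.016 m and z of vial3 in the frame of carrier between 0 and 0.016 m); the arm keeps its last pose, push and grip.
It fails at once if the carrier is tipped by more than 0.35 rad (angle between carrier's own z axis and vertical above 0.35 rad).
It fails at once if a vial leaves the carrier (distance between any of vial0, vial1, vial2, vial3 and carrier above 0.06 m).
It fails at once if another thing on the bench is moved by more than 30 mm (distance of any of stopper, blue_bottle, jar, sample, spatula, tray, tumbler, scent from where it was at the start of the episode above 0.03 m).
It also fails if it takes over 45 s, if anything falls off the work surface, if the arm or the gripper's body presses on something with over 40 N, if the wrist force passes 120 N, or if a joint passes its speed limit or range.

ROBOT

A 6-joint arm with a two-finger parallel gripper is mounted at the origin on the work surface. World frame = base frame: x ahead of the robot, y to its left, z up, the work surface at z = 0. Lengths are in mm, angles in rad, forces in N, time in s.
With the tool pointing down it reaches from about 300 to 875 mm from the base axis. Payload 6.4 kg.
Tool frame: the origin (TCP) lies on the front face of the gripper's body, between the roots of the fingers; the fingertips stand 64 mm ahead of it and the grasp point (between the pads) lies 45 mm ahead of it; z points along the fingers, y is the direction in which the jaws open and shut (so a half turn about z gives the same grasp; the last joint's range is limited). The gripper opens to 88 mm and grips with 3 to 60 N. Pads are 18 mm wide; open, the fingers measure 123 mm over their backs; the gripper's body (75 mm by 187 mm) begins 45 mm behind the grasp point.
Start: joints at [1.031, 0.181, 1.607, -0, 1.354, -0.206], TCP at [188.38, 543.282, 302.714] pointing down, gripper open.
Joint ranges: [-2.99, 2.99], [-0.89, 2.07], [0.3, 2.58], [-1.14, 4.28], [0, 2.63], [-3.12, 3.12]. Speed limits (rad/s): [2.57, 2.57, 3.01, 3.14, 3.14, 3.14].

INTERFACE

Orientations are given as a rotation vector (axis times angle).
In Python, from bench import ctrl gives the robot as it stands.
- The arm moves only by the tool play_rows, never from a script. Its argument "series" is a list that holds one entry, the list of rows, each a list of 4 numbers: the shift along the tool's x, y, z in mm, then the turn about the tool's z in degrees. In form: [[[x, y, z, spin], ...]]. A call has 1 to 20 rows; each row shifts and turns the commanded pose from where the row before left it, along the tool's axes as they then stand; what a row does not reach is not made up. A row lasts 1/8 s, in which the tool goes at most 62.5 mm and 10.7 degrees, less where a joint would pass 70% of its speed; a pose out of reach is approached as far as the arm can. A call with a gripper value outside its range is refused whole. "claw" is the finger opening in mm, from 0 to 88.1, set as the call begins (left out, the last holds). The fingers move at their own pace and stop on an object; the grip force is fixed at half the most. Time passes only in rows, so rows that do not move let the fingers close. It gives the time, the measured TCP pose, the force and the opening at its end, in the units of the state.
- ctrl.observe(): the state, without advancing time (a new reading comes with each control period).
- ctrl.grab_frame(name): name is "side" or "top" or "wrist"; returns a dict with "color" (480x640x3 uint8, red, green, blue), "range_z" (480x640 float32, mm along the optical axis (not along the pixel's ray), 0 where there is no reading), "fx", "fy", "cx", "cy" (pixels), "origin" and "orientation" of the camera in the world. Camera axes: x right, y down, z forward; pixel columns grow to the right and rows downward; lengths in mm; the calibration is good to about 2 mm. A picture is of the moment at which its call begins.
- ctrl.close_job(): hands the job in, once; it reports no verdict.
Trained networks look in the newest picture that a camera, given by its name, has taken for a name from the list of things; names that differ only in an ending like _2 or _b are one class to them, and where a whole thing is asked for, a point or a joint stands for the part that bears it (a point fixed in the world has none). Each returns a list of dicts, best first, with "confidence" (0 to 1); they miss things now and then, are a little off and sometimes report something else, mostly with a low value. They report only what shows in the picture. A call takes as long as a camera call.
- ctrl.outline_of(target, camera): "region" (480x640 bool, what is visible of it) and "xy" ([column, row] in pixels, amid what is visible of it).
- ctrl.landmark_of(target, camera): "xy" ([column, row] in pixels: a listed point, or the origin of a listed thing).
The state is a dict: "t": time; "joint_positions": joint angles; "joint_velocities": joint speeds; "tau": joint torques, N m; "eef_pos": TCP position; "orientation": TCP orientation; "wrist_force": force on the tool from outside, world axes, zero at the start; "torque": the same for the moment, N m; "gripper_width": finger opening in mm.
Only numpy, scipy, OpenCV 4.12 (cv2) and the standard library are available. Lean on these libraries where they do the work, as an engineer would, in place of code of your own. Each camera call takes 0.05 s, during which the arm holds its last target.

## Working session

There is one attempt and no reset: what is moved stays moved. The work goes in short steps, Python scripts to look and compute and a tool call to move; the robot and the scene stay as the last step left them, time stands still between calls to the robot, and variables do not carry over. Pictures are saved under pics/ and viewed, and the job is handed in when it is done.

Besides the shell and the picture viewer there is one more tool, called after "Call:" by a JSON object that holds its "fn" and its "kwargs". play_rows: Moves the arm, as the interface text tells. Its arguments: {"type":"object","properties":{"series":{"type":"array"},"claw":{"type":"number"}},"required":["series"]}

```bash
mkdir -p pics; ls
cat > h.py <<'E'
from bench import ctrl
import numpy as np, cv2
from scipy.spatial.transform import Rotation as R
def world(f,u,v,z=None,zw=None):
    o=np.array(f['origin'],float); q=np.array(f['orientation'],float)
    M=R.from_rotvec(q).as_matrix() if q.size==3 else q.reshape(3,3)
    d=M@np.array([(u-f['cx'])/f['fx'],(v-f['cy'])/f['fy'],1.])
    s=z if zw is None else (zw-o[2])/d[2]
    return o+d*s
def save(f,n): cv2.imwrite('pics/'+n+'.png',cv2.cvtColor(f['color'],cv2.COLOR_RGB2BGR))
E
python3 - <<'E'
from h import *
for c in ['side','top','wrist']:
    f=ctrl.grab_frame(c); save(f,c+'0'); print(c,f['origin'],f['orientation'])
    for n,z in [('knob_grip',120),('handle',147),('carrier',55),('shaker',0),('seat',55),('stopper',55)]:
        for d in ctrl.landmark_of(n,c)[:2]:
            u,v=d['xy']; print(n,np.round(d['xy']),round(d['confidence'],2),np.round(world(f,u,v,zw=z)))
s=ctrl.observe(); print(s)
E
```

```text
pics
side [ 500.10109553  918.89069956 1150.96992195] [-0.18312157  2.89791087 -1.12225288]
knob_grip [342. 254.] 0.89 [562.  21. 120.]
knob_grip [318. 294.] 0.69 [601. 148. 120.]
shaker [334. 300.] 0.64 [571.  71.   0.]
shaker [377. 434.] 0.18 [443. 403.   0.]
stopper [375. 258.] 0.6 [480. -35.  55.]
stopper [374. 433.] 0.5 [452. 428.  55.]
top [ 350.82276502  -35.91858349 1371.72416729] [-2.11691308  2.10643641 -0.19139034]
knob_grip [305. 260.] 0.75 [558.  14. 120.]
handle [252. 241.] 0.89 [597. 132. 147.]
carrier [256. 249.] 0.78 [595. 135.  55.]
shaker [285. 262.] 0.55 [573.  68.   0.]
seat [290. 205.] 0.58 [704.  55.  55.]
stopper [317. 298.] 0.58 [479. -15.  55.]
stopper [256. 251.] 0.4 [591. 133.  55.]
wrist [112.91149537 569.89000753 385.49082432] [2.34283116 1.66883754 0.26264533]
{'t': 1.05, 'joint_positions': array([ 1.03075224e+00,  1.80748588e-01,  1.60700821e+00,  2.23565174e-05,
        1.35383788e+00, -2.06295466e-01]), 'joint_velocities': array([ 0.00012645,  0.00025767, -0.00103517,  0.0009433 ,  0.00051151,
        0.00039054]), 'tau': array([ 1.20027969e-03, -4.33836794e+01, -3.42174947e+01,  7.03315577e-02,
        3.07815825e-02,  5.99080704e-05]), 'eef_pos': array([188.34017259, 543.28348435, 302.73941699]), 'orientation': array([-5.21825304e-01, -3.09793002e+00, -9.54325848e-06]), 'wrist_force': array([-0.07602455, -0.54806869,  0.40480822]), 'torque': array([-0.02961191, -0.01854466, -0.0169401 ]), 'gripper_width': 87.97226420947612}
```

View images.

View pics/top0.png

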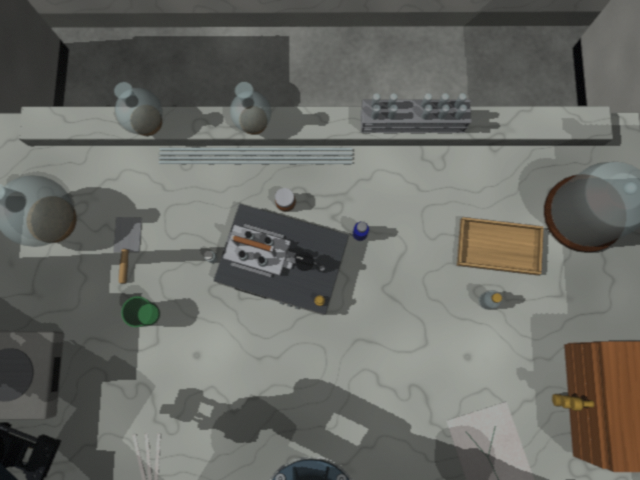

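View pics/side0.png

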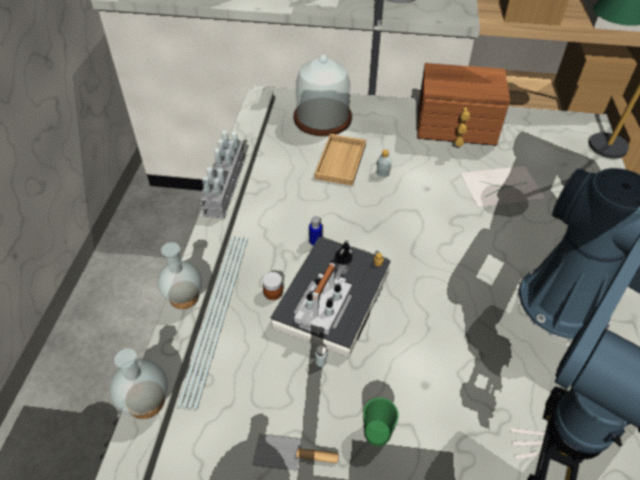

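Run:
```python
from h import *
for c in ['top','side']:
    f=ctrl.grab_frame(c)
    Z=f['range_z']; v,u=np.mgrid[0:480,0:640]; q=np.array(f['orientation'])
    M=R.from_rotvec(q).as_matrix()
    P=np.stack([(u-f['cx'])/f['fx']*Z,(v-f['cy'])/f['fy']*Z,Z],-1)@M.T+np.array(f['origin'])
    reg=(Z>0)&(abs(P[...,0]-575)<220)&(abs(P[...,1]-75)<230)
    top=reg&(P[...,2]>47)&(P[...,2]<63)&(abs(P[...,0]-575)<170)&(abs(P[...,1]-75)<200)
    n,l,s,_=cv2.connectedComponentsWithStats((reg&(P[...,2]>45)).astype(np.uint8))
    k=1+np.argmax(s[1:,4]); m=l==k
    print(c,'bench z',np.median(P[...,2][reg&(P[...,2]<20)]),'plat z',np.median(P[...,2][top]))
    pts=P[m&top][:,:2].astype(np.float32)
    print('platform',cv2.minAreaRect(pts))
    h=m&(P[...,2]>138)&(P[...,2]<156)&(np.hypot(P[...,0]-597,P[...,1]-132)<70)
    hp=P[h]; print('handle',len(hp),hp.mean(0),cv2.minAreaRect(hp[:,:2].astype(np.float32)))
    kp=P[m&(P[...,2]>120)&(np.hypot(P[...,0]-558,P[...,1]-16)<45)]
    print('knob',len(kp),kp.mean(0) if len(kp) else 0)
    for nme,z in [('blue_bottle',44),('jar',28),('stopper',70),('sample',27)]:
        for d in ctrl.outline_of(nme,c)[:1]:
            p=P[d['region']&(Z>0)]; print(nme,round(d['confidence'],2),np.round(np.median(p,0)))
    im=f['color']; y0,x0=(190,200) if c=='top' else (220,250)
    cr=cv2.resize(im[y0:y0+140,x0:x0+180],None,fx=4,fy=4,interpolation=2)
    cv2.imwrite(f'pics/{c}1.png',cr[...,::-1])
```

```text
top bench z 0.3898269744223626 plat z 55.48137804364683
platform ((575.73779296875, 74.67385864257812), (280.2494812011719, 200.65960693359375), 73.68122100830078)
handle 137 [589.88908305 132.655095   151.95491073] ((591.4832763671875, 131.82785034179688), (98.49879455566406, 12.769248962402344), 73.92500305175781)
knob 128 [557.73338042  16.78968384 133.72254549]
blue_bottle 0.76 [ 638. -117.   62.]
jar 0.79 [720.  69.  53.]
stopper 0.53 [471. -19.  74.]
sample 0.6 [605. 100. 108.]
side bench z 1.0945656811791196 plat z 55.97040379803832
platform ((575.4224853515625, 72.72071838378906), (284.8211669921875, 201.9656219482422), 73.63568878173828)
handle 126 [590.52847488 138.99532948 150.04825723] ((590.5450439453125, 129.8502197265625), (101.72779846191406, 13.147566795349121), 73.4936294555664)
knob 114 [558.09171847  19.30995924 132.54574162]
blue_bottle 0.88 [ 645. -109.   59.]
jar 0.94 [724.  81.  50.]
stopper 0.46 [471. -14.  72.]
sample 0.58 [561. 119.  97.]
```

View pics/top1.png

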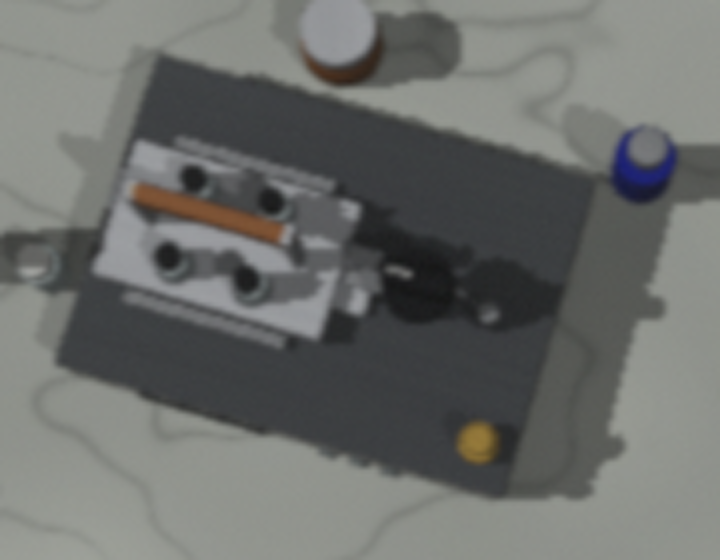

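View pics/side1.png

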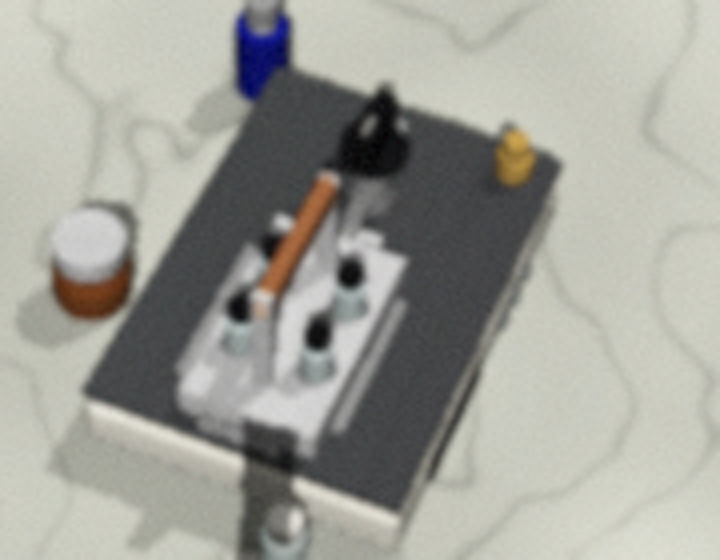

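Call:
{"fn": "play_rows", "kwargs": {"series": [[[-32.65,-23.57,0,0],[-32.65,-23.57,0,0],[-32.65,-23.57,0,0],[-32.65,-23.57,0,0],[-32.65,-23.57,0,0],[-32.65,-23.57,0,0],[-32.65,-23.57,0,0],[-32.65,-23.57,0,0],[-32.65,-23.57,0,0],[-32.65,-23.57,0,0],[-32.65,-23.57,0,0],[-32.65,-23.57,0,0],[-32.65,-23.57,0,0],[-32.65,-23.57,0,0],[-32.65,-23.57,0,0],[-32.65,-23.57,0,0]]], "claw": 50}}

```text
t: 3.55
eef_pos: [559.1, 14.6, 302.8]
orientation: [0.522, 3.098, 0.0]
wrist_force: [0.0, -0.3, -0.2]
gripper_width: 50.1
```

Call:
{"fn": "play_rows", "kwargs": {"series": [[[0,0,0,9.7],[0,0,0,9.7],[0,0,0,9.7],[0,0,0,9.7],[0,0,0,9.7],[0,0,0,9.7],[0,0,0,9.7],[0,0,0,9.7],[0,0,0,9.6],[0,0,0,0],[0,0,0,0]]]}}

```text
t: 4.92
eef_pos: [558.4, 15.8, 302.7]
orientation: [-2.511, -1.888, -0.0]
wrist_force: [-0.3, 0.3, 0.4]
gripper_width: 49.6
```

```bash
cat > chk.py <<'E'
from h import *
import sys
s=ctrl.observe(); T=R.from_rotvec(s['orientation']).as_matrix()
print(s['t'],np.round(s['eef_pos'],1),'tooly yaw',np.degrees(np.arctan2(T[1,1],T[0,1])),'z',np.round(T[:,2],3),np.round(s['wrist_force'],1),np.round(s['torque'],2),s['gripper_width'],np.round(s['joint_positions'],2))
E
python3 - <<'E'
from chk import *
f=ctrl.grab_frame('wrist'); save(f,'wrist2')
for n,z in [('knob_grip',120),('handle',147)]:
    for d in ctrl.landmark_of(n,'wrist')[:2]:
        print(n,d['xy'],round(d['confidence'],2),world(f,*d['xy'],zw=z))
Z=f['range_z']; v,u=np.mgrid[0:480,0:640]
M=R.from_rotvec(np.array(f['orientation'])).as_matrix()
P=np.stack([(u-f['cx'])/f['fx']*Z,(v-f['cy'])/f['fy']*Z,Z],-1)@M.T+np.array(f['origin'])
for nm,c,lo,hi,r in [('knob',(559,16),129,141,26),('handle',(592,131),150,164,62)]:
    m=(Z>0)&(P[...,2]>lo)&(P[...,2]<hi)&(np.hypot(P[...,0]-c[0],P[...,1]-c[1])<r)
    p=P[m]; print(nm,len(p),np.round(p.mean(0),1) if len(p) else 0, cv2.minAreaRect(p[:,:2].astype(np.float32)) if len(p) else 0, np.percentile(p[:,2],[5,50,95]) if len(p) else 0)
E
```

```text
4.925 [558.4  15.8 302.7] tooly yaw -16.1376583082091 z [ 0.  0. -1.] [-0.3  0.3  0.4] [-0.04  0.14 -0.01] 49.61429454413839 [-0.18  0.14  1.65  0.    1.35  0.1 ]
knob_grip [318.6, 231.0] 0.75 [560.32608068  16.12677291 120.        ]
handle [317.4, 48.0] 0.65 [592.51443314 132.03018104 147.        ]
knob 1090 [560.   18.5 135.1] ((559.6744384765625, 17.050025939941406), (41.951271057128906, 13.886147499084473), 73.62084197998047) [132.68386033 135.37879408 136.68657895]
handle 2817 [588.9 120.7 157.4] ((588.6804809570312, 119.31352233886719), (71.36695098876953, 11.82884693145752), 73.52699279785156) [155.4287404  157.49170208 158.74415926]
```

View pics/wrist2.png

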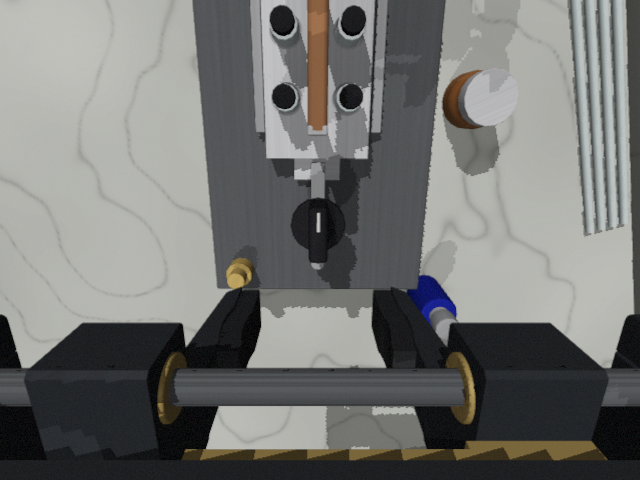

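Call:
{"fn": "play_rows", "kwargs": {"series": [[[1.2,0.8,25,0.2],[0,0,25,0],[0,0,25,0],[0,0,25,0],[0,0,20,0],[0,0,9.5,0],[0,0,0,0],[0,0,0,0]]]}}

```text
t: 6.08
eef_pos: [560.1, 16.6, 174.1]
orientation: [2.517, 1.879, 0.002]
wrist_force: [-0.2, 0.9, 0.3]
gripper_width: 50.5
```

Call:
{"fn": "play_rows", "kwargs": {"series": [[[0,0,0,0],[0,0,0,0],[0,0,0,0],[0,0,0,0],[0,0,0,0],[0,0,0,0],[0,0,0,0]]], "claw": 0}}

```text
t: 6.95
eef_pos: [559.9, 16.6, 173.4]
orientation: [2.517, 1.879, 0.001]
wrist_force: [5.5, -0.5, -2.1]
gripper_width: 13.9
```

Call:
{"fn": "play_rows", "kwargs": {"series": [[[0,0,0,6],[0,0,0,6],[0,0,0,6],[0,0,0,6],[0,0,0,6],[0,0,0,6],[0,0,0,6],[0,0,0,6],[0,0,0,6],[0,0,0,6],[0,0,0,6],[0,0,0,6],[0,0,0,3],[0,0,0,0],[0,0,0,0],[0,0,0,0]]]}}

```text
t: 8.95
eef_pos: [560.2, 16.2, 173.4]
orientation: [3.14, -0.041, 0.003]
wrist_force: [5.7, -2.8, -2.8]
gripper_width: 14.1
```

Run:
```python
from chk import *
f=ctrl.grab_frame('side'); save(f,'side3')
cv2.imwrite('pics/side3c.png',cv2.resize(f['color'][200:340,250:430],None,fx=4,fy=4,interpolation=2)[...,::-1])
```

```text
8.95 [560.2  16.2 173.4] tooly yaw -91.50412980279447 z [ 0.002 -0.001 -1.   ] [ 5.7 -2.8 -2.8] [-0.36 -0.71  0.29] 14.075162243080596 [-0.18  0.3   1.75 -0.    1.09  1.41]
```

View pics/side3c.png

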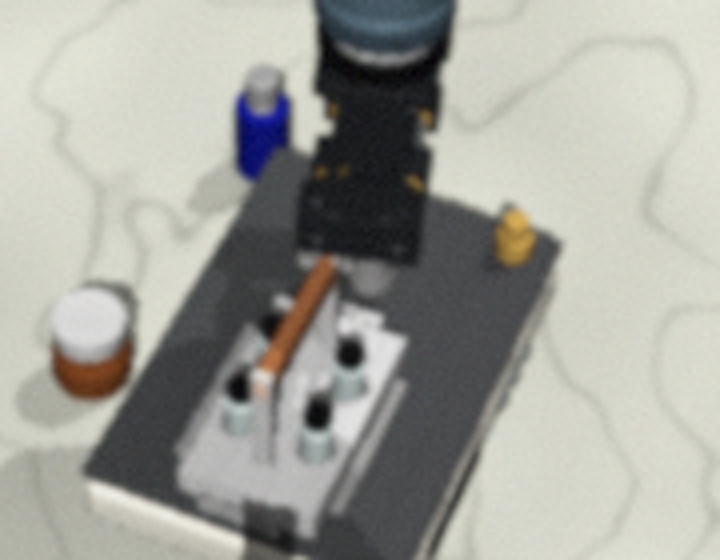

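Call:
{"fn": "play_rows", "kwargs": {"series": [[[0,0,0,0],[0,0,0,0],[0,0,0,0],[0,0,0,0],[0,0,-5,0],[0,0,-15,0],[0,0,-25,0],[0,0,-25,0],[0,0,-25,0],[0,0,-15,0],[0,0,0,0]]], "claw": 34}}

```text
t: 10.38
eef_pos: [560.1, 16.6, 284.9]
orientation: [3.141, -0.042, 0.005]
wrist_force: [0.1, 0.2, -0.5]
gripper_width: 33.8
```

Call:
{"fn": "play_rows", "kwargs": {"series": [[[0,0,0,-7.5],[0,0,0,-7.5],[0,0,0,-7.5],[0,0,0,-7.5],[0,0,0,-7.5],[0,0,0,-7.5],[0,0,0,-7.5],[0,0,0,-7.5],[0,0,0,-7.5],[0,0,0,-7.5],[0,0,0,-0.2],[0,0,0,0],[0,0,0,0]]]}}

```text
t: 12.0
eef_pos: [559.4, 16.8, 282.9]
orientation: [-2.515, -1.882, 0.0]
wrist_force: [0.1, -0.5, -0.3]
gripper_width: 33.7
```

Run:
```python
from chk import *
f=ctrl.grab_frame('wrist'); save(f,'wrist4')
Z=f['range_z']; v,u=np.mgrid[0:480,0:640]
M=R.from_rotvec(np.array(f['orientation'])).as_matrix()
P=np.stack([(u-f['cx'])/f['fx']*Z,(v-f['cy'])/f['fy']*Z,Z],-1)@M.T+np.array(f['origin'])
for nm,c,lo,hi,r in [('knob',(559,16),129,141,26),('handle',(592,131),150,164,62)]:
    m=(Z>0)&(P[...,2]>lo)&(P[...,2]<hi)&(np.hypot(P[...,0]-c[0],P[...,1]-c[1])<r)
    p=P[m]; print(nm,len(p),cv2.minAreaRect(p[:,:2].astype(np.float32)) if len(p) else 0, np.percentile(p[:,2],[5,50,95]) if len(p) else 0)
```

```text
12.0 [559.4  16.8 282.9] tooly yaw -16.408137351916828 z [-0.  0. -1.] [ 0.1 -0.5 -0.3] [-0.08  0.06 -0.02] 33.72858662542135 [-0.18  0.17  1.67 -0.    1.31  0.1 ]
knob 1291 ((559.503173828125, 17.191699981689453), (14.302342414855957, 42.07884216308594), 88.98176574707031) [131.53163072 135.33224791 136.69564472]
handle 3142 ((587.9761352539062, 117.29815673828125), (66.517578125, 12.014688491821289), 73.69771575927734) [155.41358931 157.45734091 158.75002239]
```

View pics/wrist4.png

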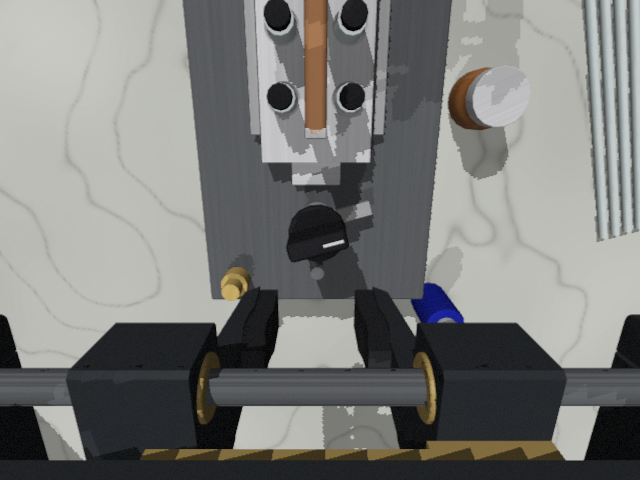

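Call:
{"fn": "play_rows", "kwargs": {"series": [[[20,-1,0,0.1],[25,0,0,0],[25,0,0,0],[25,0,0,0],[24.7,0,0,0],[0,0,0,0],[0,0,20,0],[0,0,25,0],[0,0,25,0],[0,0,15,0],[0,0,6,0],[0,0,0,0],[0,0,0,0]]], "claw": 44}}

```text
t: 13.68
eef_pos: [592.9, 131.8, 193.2]
orientation: [2.515, 1.881, 0.002]
wrist_force: [-0.4, -0.3, 1.3]
gripper_width: 44.0
```

Run:
```python
from chk import *
f=ctrl.grab_frame('side'); save(f,'side5')
cv2.imwrite('pics/side5c.png',cv2.resize(f['color'][200:340,250:430],None,fx=4,fy=4,interpolation=2)[...,::-1])
f=ctrl.grab_frame('wrist'); save(f,'wrist5')
```

```text
13.675 [592.9 131.8 193.2] tooly yaw -16.427581862981615 z [ 0.002  0.    -1.   ] [-0.4 -0.3  1.3] [-0.05  0.09 -0.  ] 44.04101942668283 [0.02 0.37 1.61 0.   1.16 0.31]
```

View pics/side5c.png

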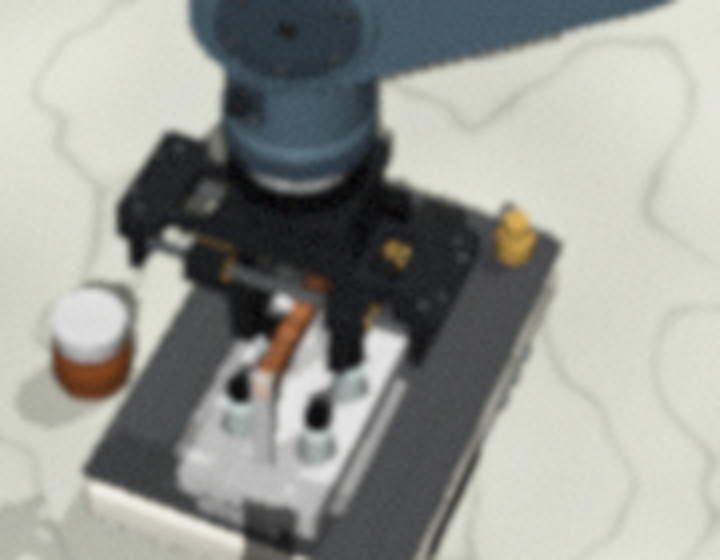

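View pics/wrist5.png

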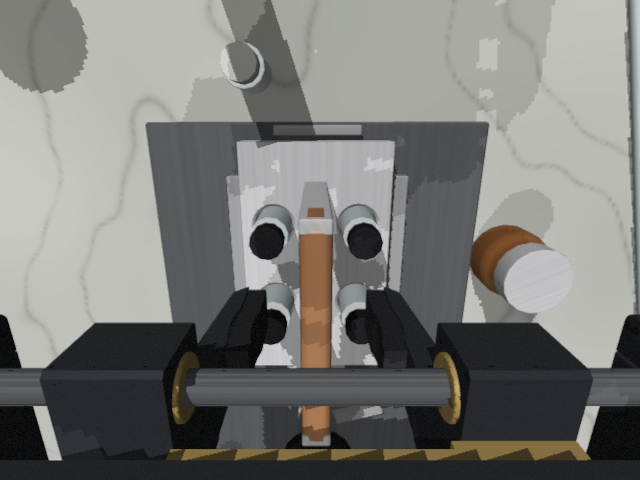

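Call:
{"fn": "play_rows", "kwargs": {"series": [[[0,0,0,0],[0,0,0,0],[0,0,0,0],[0,0,0,0],[0,0,0,0],[0,0,0,0],[0,0,0,0],[0,0,0,0]]], "claw": 0}}

```text
t: 14.78
eef_pos: [592.4, 131.9, 192.2]
orientation: [2.516, 1.881, 0.0]
wrist_force: [1.8, -0.6, -1.0]
gripper_width: 11.6
```

```bash
python3 chk.py
```

```text
14.775 [592.4 131.9 192.2] tooly yaw -16.423301565041147 z [ 0.  0. -1.] [ 1.8 -0.6 -1. ] [-0.06 -0.2   0.  ] 11.610815929753407 [0.02 0.37 1.61 0.   1.16 0.31]
```

Gripped (11.6 mm). Slow lift, first a short part.

Call:
{"fn": "play_rows", "kwargs": {"series": [[[0,0,-1,0],[0,0,-3,0],[0,0,-4,0],[0,0,-4,0],[0,0,-4,0],[0,0,-4,0],[0,0,-2,0],[0,0,0,0],[0,0,0,0]]]}}

```text
t: 15.9
eef_pos: [592.2, 131.9, 214.0]
orientation: [-2.516, -1.881, 0.0]
wrist_force: [-0.9, -0.0, -4.5]
gripper_width: 11.6
```

Run:
```python
from chk import *
f=ctrl.grab_frame('side'); save(f,'side6')
cv2.imwrite('pics/side6c.png',cv2.resize(f['color'][200:340,250:430],None,fx=4,fy=4,interpolation=2)[...,::-1])
```

```text
15.9 [592.2 131.9 214. ] tooly yaw -16.426473549161503 z [-0. -0. -1.] [-0.9 -0.  -4.5] [-0.09  0.13 -0.02] 11.57831906254056 [ 0.02  0.34  1.6  -0.    1.2   0.31]
```

View pics/side6c.png

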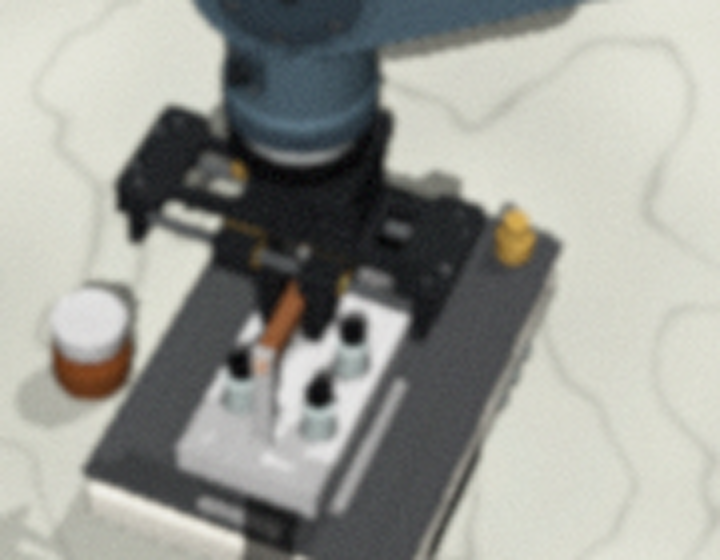

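The carrier is off the platform and level, and its weight of about 4 N is on the wrist. Now the rest of the lift.

Call:
{"fn": "play_rows", "kwargs": {"series": [[[0,0,-2,0],[0,0,-4,0],[0,0,-6,0],[0,0,-7,0],[0,0,-7,0],[0,0,-7,0],[0,0,-7,0],[0,0,-7,0],[0,0,-7,0],[0,0,-7,0],[0,0,-6,0],[0,0,-5,0],[0,0,-4,0],[0,0,-2,0],[0,0,0,0],[0,0,0,0],[0,0,0,0],[0,0,0,0],[0,0,0,0],[0,0,0,0]]]}}

```text
t: 18.45
eef_pos: [592.4, 131.9, 292.2]
orientation: [2.516, 1.881, 0.0]
wrist_force: [0.5, -0.3, -5.8]
gripper_width: 11.5
```

Run:
```python
from chk import *
f=ctrl.grab_frame('side'); save(f,'side7')
cv2.imwrite('pics/side7c.png',cv2.resize(f['color'][200:340,250:430],None,fx=4,fy=4,interpolation=2)[...,::-1])
f=ctrl.grab_frame('wrist'); save(f,'wrist7')
Z=f['range_z']; v,u=np.mgrid[0:480,0:640]
M=R.from_rotvec(np.array(f['orientation'])).as_matrix()
P=np.stack([(u-f['cx'])/f['fx']*Z,(v-f['cy'])/f['fy']*Z,Z],-1)@M.T+np.array(f['origin'])
# plate top expected z=55+100+20=175
m=(Z>0)&(P[...,2]>164)&(P[...,2]<188)&(np.hypot(P[...,0]-592,P[...,1]-132)<85)
p=P[m]
for _ in range(3):
    A=np.c_[p[:,:2]-[592,132],np.ones(len(p))]; c=np.linalg.lstsq(A,p[:,2],rcond=None)[0]; r=p[:,2]-A@c; p=p[abs(r)<4]
print(len(p),'slope',c[:2],'z',c[2])
```

```text
18.45 [592.4 131.9 292.2] tooly yaw -16.424233628639154 z [ 0.  0. -1.] [ 0.5 -0.3 -5.8] [-0.05  0.04  0.01] 11.495981359008917 [0.02 0.26 1.53 0.   1.35 0.31]
16080 slope [0.00320093 0.00083977] z 175.73123449876726
```

View pics/side7c.png

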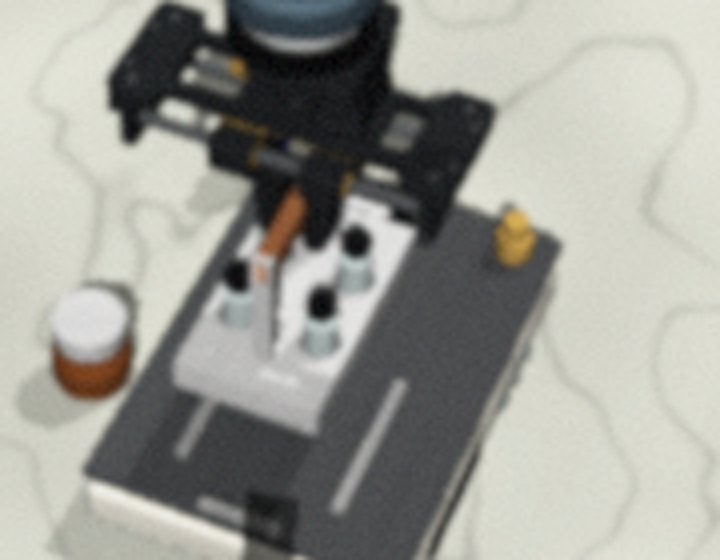

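View pics/wrist7.png

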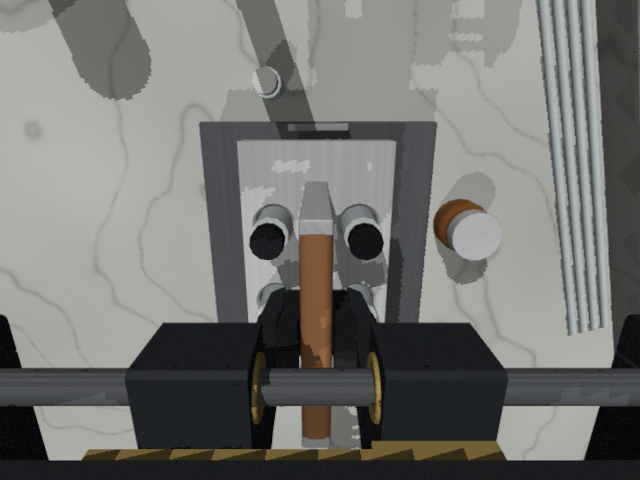

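```bash
python3 -c "
from bench import ctrl
print(ctrl.close_job())"
```

```text
the job is handed in; nothing more can be done
None
```

I opened the latch, lifted the carrier by its handle and handed the job in with the gripper still holding it, at about 18.5 s of the 45 s.

- **Latch:** I turned the knob about 75° clockwise. After I let go, its bar measured about 1.30 rad from the latched position, so it had stayed at its stop. I did not see the knob clearly again after the lift, but nothing touched it in between.
- **Carrier:** It rose straight up by about 100 mm. The plate top measured z = 175.7 mm, against the 175 mm expected. Its slope was below 0.004, and it hung within about 1 mm of where I gripped it over its place. The wrist carried a steady load of about 5.8 N, in line with the carrier and vials, and the finger opening stayed at 11.5 mm.
- **Vials:** All four are visible upright in the last wrist picture. The side picture shows three clearly, with the fourth hidden behind the gripper.
- **Other things:** In the last pictures the jar, stopper and sample bottle looked undisturbed. I did not measure the rest again, but the arm stayed well above or away from them.

No check failed. The networks did report several wrong spots with low to middling confidence, so I used depth measurements of the platform, knob and handle, which agreed to about 2 mm.

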